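# Hold the amber reference cell in the densitometer's light path

### The arm

A 6-joint arm with a two-finger parallel gripper is mounted at the origin on a cart in front of the work surface, level with it; the furniture and walls round the work are solid. World frame = base frame: x ahead of the robot, y to its left, z up, the work surface at z = 0. Lengths are in m, angles in rad, forces in N, time in s.
With the tool pointing down it reaches from about 0.375 to 0.9 m from the base axis. Payload 3.1 kg.
Tool frame: the origin (TCP) lies at the centre of the arm's flange, where the gripper is bolted on; the fingertips stand robot.tip_extent ahead of it and the grasp point (between the pads) lies 164 mm ahead of it (robot.tip_extent is the distance from the TCP to the fingertips, in m); z points along the fingers, y is the line along which they close (so a half turn about z gives the same grasp; the last joint's range is limited). The gripper opens to 87 mm and grips with 3 to 60 N. Pads are 19 mm wide; open, the fingers measure 117 mm over their backs; the gripper's body (75 mm by 190 mm) begins 51 mm behind the grasp point.
Start: joints at [1.018, 0.527, 1.433, -0, 1.181, -0.178], TCP at [0.229, 0.582, 0.405] pointing down, gripper open.
Joint ranges: [-3.08, 3.08], [-0.75, 2.2], [0.22, 2.44], [-1.43, 4.57], [0, 2.65], [-2.85, 2.85]. Speed limits (rad/s): [2.79, 2.79, 3.14, 3.14, 3.14, 3.14].

### API

Orientations are given as a unit quaternion [x, y, z, w].
In Python, from rig import get_obs, camera, hand_in, cut_out, robot gives the robot as it stands.
- The arm moves only by the tool step_arm, never from a script. Its argument "rows" is a list of rows, each a list of 6 numbers: the shift along the world's x, y, z in m, then the turn, a rotation vector about the world's x, y, z in degrees. A call has 1 to 12 rows; each row shifts and turns the commanded pose from where the row before left it; what a row does not reach is not made up. A row lasts 1/8 s, in which the tool goes at most 62.5 mm and 10.7 degrees, less where a joint would pass 70% of its speed; a pose out of reach is approached as far as the arm can. A call is refused whole if a number of a shift passes 0.0625 or a number of a turn 10.7, either way. A call with a gripper value outside its range is refused whole. "jaw" is the finger opening in m, from 0 to 0.087, set as the call begins (left out, the last holds). The fingers move at their own pace and stop on an object; "squeeze" is the grip in N (left out, the last holds). Time passes only in rows, so rows that do not move let the fingers close. It gives the time, the measured TCP pose, the force, the opening and the grip force at its end, in the units of the state.
- get_obs(): the state, without advancing time (a new reading comes with each control period).
- camera(name): name is "side" or "top" or "wrist"; returns a dict with "pixels" (480x640x3 uint8, blue, green, red), "depth" (480x640 float32, m along the optical axis (not along the pixel's ray), 0 where there is no reading), "fov_y" (degrees; the focal length in pixels is half the picture's height over the tangent of half this angle, whatever the lens; pixels are square), "cx", "cy" (the principal point, pixels), "k1" (the pictures are not rectified: a ray, as slopes to the right and down, at radius r is drawn at 1 + k1 r^2 times it, then the intrinsics apply), "extrinsics" (4x4, takes a point from camera to world coordinates); the wrist camera has in their place "mount" (4x4, takes a point from camera to tool coordinates, whose origin is the TCP and whose axes are the flange's). Camera axes: x right, y up, looking along -z (the intrinsics and any distortion apply to the point x, -y, -z); pixel columns grow to the right and rows downward; lengths in m; the calibration is good to about 2 mm. A picture is of the moment at which its call begins: read the wrist's pose just before it.
- hand_in(): hands the job in; it is judged then, once.
Trained networks look in the newest picture that a camera, given by its name, has taken for a name from the list of things; names that differ only in an ending like _2 or _b are one class to them, and where a whole thing is asked for, a point or a joint stands for the part that bears it (a point fixed in the world has none). Each returns a list of dicts, best first, with "confidence" (0 to 1); they miss things now and then, are a little off and sometimes report something else, mostly with a low value. They report only what shows in the picture. A call takes as long as a camera call. They do not tell look-alikes from the thing itself.
- cut_out(label, camera): "region" (480x640 bool, what is visible of it) and "extent" ([centre column, centre row, width, height] in pixels, round what is visible of it).
The state is a dict: "time": time; "q": joint angles; "joint_velocities": joint speeds; "joint_torque": joint torques, N m; "position": TCP position; "tool_rot": TCP orientation; "ft_force": force on the tool from outside, world axes, zero at the start; "moment": the same for the moment, N m; "grip_width": finger opening in m; "grip_force": force on a finger pad.
Only numpy, scipy, OpenCV 4.12 (cv2) and the standard library are available. Lean on these libraries where they do the work, as an engineer would, in place of code of your own. Each camera call takes 0.05 s, during which the arm holds its last target. There are 200 camera calls.

### The job

Check the bench densitometer with the amber glass reference cell: first slide the red-tabbed shutter fully open, then take the amber cell (orange stopper) out of the rack, with the fingers on its frosted white faces only, never on the clear ones. Hold it still and upright midway between lamp and detector, without touching the instrument, with a clear face squarely towards the lamp and the light passing through the middle of the width of the lower half of the glass. Finish while still holding it there; leave the shutter open, and the other two cells and the things lying about where they are.

Things in the scene. Friction and masses are not known exactly. Their poses are not given: they have to be found in the camera images.
- densitometer: Fixed bench instrument, plate 100 (x) x 170 (y) x 12 mm; origin under its centre on the table. Two housings, 64 (x) x 50 (y) mm, rise to 75 mm: white lamp on +y (y 34 to 84), grey detector on -y (-34 to -84). The gap between is open to +x, -x and upwards. Light runs along y at x = 0, 50 mm up. The shutter blade (30 mm wide in x, 2 thick) slides before the lamp at y 29.5 to 31.5, up to z 83.
- light_path (a point): Middle of the light path, halfway between lamp and detector, 50 mm above the table; axes parallel to the densitometer's (y along the light, z up).
- shutter (a joint): Slide of the shutter in m: 0 = closed (blade before the lamp's lens), 0.036 = fully open, at its stop. It opens along the densitometer's -x (towards the robot), stays where it is left, takes about 1.5 N to move. It may start up to 6 mm open.
- shutter_tab (a point): Middle of the red upright tab on the shutter, over the lamp housing. Tab 14 (x) x 20 (y) mm, from 82 to 112 mm above the table; this point is 100 mm above the table. Moves with the shutter; axes parallel to the densitometer's. It can be pinched from above across its x sides and dragged.
- rack: Black rack, fixed to the table, 50 (x) x 160 (y) x 30 mm, origin at the centre of its underside. Three pockets 23 mm square and 20 mm deep (floor 10 mm above the table) in a row along its y at -50, 0 and +50 mm, each with one cell standing in it; which cell is where varies.
- amber_cell: The cell to use: solid amber glass, orange stopper, 20 x 20 x 80 mm (stopper 14 mm square, 7 mm higher), 65 to 130 g, upright in a rack pocket, 60 mm of glass above the rack. Origin at the centre of its underside, z up. Frosted white faces look along its +x and -x (20 mm apart, full height), clear amber faces along +y and -y. Its x lies along the rack's x within a few degrees.
- amber_cell_windows: The two clear faces of the amber cell: plates 16 mm wide, full height, on its +y and -y sides, set 2 mm back from the planes of the frosted faces, so pads flat on the frosted faces do not touch them. Origin and axes those of the amber cell. The fingers must not touch them.
- amber_window (a point): Point on the amber cell's middle axis, 22 mm above its underside, in the lower half of the glass, that the light should pass through; axes those of the cell.
- green_cell: Green glass cell with a green stopper. Same shape, size and axes as the amber cell; a bystander that stays in its pocket.
- blue_cell: Blue glass cell with a blue stopper. Same shape, size and axes as the amber cell; a bystander that stays in its pocket.
- pin_tin: Round metal tin, 67 mm across, 29 mm high, loose on the table; origin under its centre. A bystander.
- foam_block: Black block, 50 x 66 x 24 mm, loose on the table; origin under its centre. A bystander.
- steel_weight: Small steel block, 40 x 50 x 22 mm, loose on the table; origin under its centre. A bystander.
Not all that is in view belongs to the job. Leave any pink look-alike of the amber_cell alone.

How it is judged:
On the way, in this order (a step that is already met when the one before it is completed fails the run):
1. the shutter is slid fully open (value of joint shutter above 0.032 m), for 0.2 s.
2. the amber cell is lifted clear of the rack in the fingers, the shutter being open (z of amber_cell in the frame of rack above 0.035 m and contact force between the fingers and amber_cell above 1 N and value of joint shutter above 0.032 m), for 0.2 s.
At the end, for the whole second after the job is handed in: Shutter at least 32 mm open; fingers hold the amber cell, still, off everything else, upright within 0.12 rad, square within 0.15 rad; the light passes within 6 mm of its middle sideways, 12 mm along, 8 to 36 mm above its underside; other cells within 15 mm, things within 20 mm of their start (value of joint shutter above 0.032 m and contact force between the fingers and amber_cell above 1 N and x of amber_window in the frame of light_path between -0.006 and 0.006 m and y of amber_window in the frame of light_path between -0.012 and 0.012 m and z of amber_window in the frame of light_path between -0.014 and 0.014 m and angle between the y axis of amber_cell and the y axis of densitometer, either way round below 0.15 rad and angle between amber_cell's own z axis and vertical below 0.12 rad and contact force between amber_cell and densitometer below 0.2 N and linear speed of amber_cell below 0.01 m/s and distance of each of green_cell, blue_cell from where it was at the start of the episode below 0.015 m and distance of each of pin_tin, foam_block, steel_weight from where it was at the start of the episode below 0.02 m); the arm keeps its last pose, push and grip.
It fails at once if the fingers touch a clear face of the amber cell (contact force between the fingers and amber_cell_windows above 0.5 N).
It fails at once if the amber cell knocks against the densitometer (contact force between amber_cell and densitometer above 2 N).
It fails at once if another cell is moved or tipped (distance of any of green_cell, blue_cell from where it was at the start of the episode above 0.02 m or angle between any of green_cell, blue_cell's own z axis and vertical above 0.3 rad).
It fails at once if a thing lying about is shoved away (distance of any of pin_tin, foam_block, steel_weight from where it was at the start of the episode above 0.03 m).
It also fails if it takes over 45 s, if anything falls off the work surface, if the arm or the gripper's body presses on something with over 40 N, if the wrist force passes 120 N, or if a joint passes its speed limit or range.

## Working session

There is one attempt and no reset: what is moved stays moved. The work goes in short steps, Python scripts to look and compute and a tool call to move; the robot and the scene stay as the last step left them, time stands still between calls to the robot, and variables do not carry over. Pictures are saved under pics/ and viewed, at most 10 in all, crops included, and the job is handed in when it is done.

Besides the shell and the picture viewer there is one more tool, called after ">>>" as name(argument=value, ...), one argument or row to a line, values as JSON. step_arm: Moves the arm, as the interface text tells. Its arguments: {"type":"object","properties":{"rows":{"type":"array"},"jaw":{"type":"number"},"squeeze":{"type":"number"}},"required":["rows"]}

```bash
ls; mkdir -p pics
cat > h.py <<'E'
import numpy as np, cv2
from rig import get_obs, camera, hand_in, cut_out, robot
from scipy.spatial.transform import Rotation as R
def T_cam(c,o=None):
    if 'extrinsics' in c: return np.array(c['extrinsics'])
    T=np.eye(4);T[:3,:3]=R.from_quat(o['tool_rot']).as_matrix();T[:3,3]=o['position'];return T@np.array(c['mount'])
def cloud(c,o=None):
    h,w=c['depth'].shape;f=h/2/np.tan(np.radians(c['fov_y'])/2)
    K=np.array([[f,0,c['cx']],[0,f,c['cy']],[0,0,1]])
    g=np.stack(np.meshgrid(np.arange(w),np.arange(h)),-1).reshape(-1,1,2).astype(np.float64)
    s=cv2.undistortPoints(g,K,np.array([c['k1'],0,0,0.])).reshape(h,w,2)
    d=c['depth'];p=np.stack([s[...,0]*d,-s[...,1]*d,-d,np.ones_like(d)],-1)
    P=(p@T_cam(c,o).T)[...,:3];P[d==0]=np.nan;return P
E
python3 - <<'E'
from h import *
print(vars(robot) if hasattr(robot,'__dict__') else robot)
o=get_obs();print(o['time'],o['position'],o['tool_rot'],o['grip_width'])
for n in ['top','side']:
    c=camera(n);cv2.imwrite(f'pics/{n}0.png',c['pixels']);P=cloud(c);np.save(f'{n}.npy',P)
    print(n,c['fov_y'],c['k1'],np.round(c['extrinsics'],3).tolist())
    for l in ['densitometer','shutter_tab','rack','amber_cell','green_cell','blue_cell','pin_tin','foam_block','steel_weight']:
        for r in cut_out(l,n)[:3]:
            q=P[r['region']];q=q[~np.isnan(q[:,0])]
            print(l,round(r['confidence'],2),np.round(r['extent']).tolist(),np.round(np.median(q,0),3),np.round(np.percentile(q,2,axis=0),3),np.round(np.percentile(q,98,axis=0),3)) if len(q) else print(l,r['confidence'],'nodepth',r['extent'])
E
```

```text
pics
{}
0.0 [0.22858325 0.58131544 0.40378635] [ 1.86301984e-01  9.82491934e-01 -1.00925079e-03 -3.89009833e-04] 0.08683004479410371
top 42.467174970627916 -0.03511381981078583 [[-0.023, 0.993, -0.112, 0.326], [-1.0, -0.021, 0.013, -0.014], [0.01, 0.113, 0.994, 1.506], [0.0, 0.0, 0.0, 1.0]]
densitometer 0.81 [286.0, 234.0, 75.0, 48.0] [0.501 0.043 0.015] [ 0.451 -0.037  0.004] [0.559 0.122 0.087]
shutter_tab 0.53 [265.0, 226.0, 18.0, 10.0] [0.513 0.091 0.082] [0.499 0.071 0.062] [0.529 0.111 0.114]
rack 0.56 [420.0, 239.0, 65.0, 33.0] [ 0.48  -0.265  0.028] [ 0.453 -0.352 -0.002] [ 0.516 -0.194  0.035]
amber_cell 0.6 [390.0, 205.0, 11.0, 16.0] [ 0.568 -0.203  0.073] [ 0.562 -0.214  0.006] [ 0.582 -0.196  0.091]
amber_cell 0.41 [420.0, 239.0, 11.0, 12.0] [ 0.483 -0.269  0.087] [ 0.475 -0.282  0.025] [ 0.493 -0.263  0.099]
blue_cell 0.66 [288.0, 233.0, 76.0, 51.0] [0.501 0.042 0.015] [ 0.452 -0.038  0.004] [0.557 0.12  0.087]
blue_cell 0.42 [443.0, 234.0, 13.0, 14.0] [ 0.49  -0.319  0.086] [ 0.482 -0.334  0.019] [ 0.502 -0.313  0.099]
pin_tin 0.83 [213.0, 261.0, 30.0, 29.0] [0.452 0.21
[... 1246 characters left out ...]
23  0.066] [ 0.481 -0.333  0.025] [ 0.497 -0.314  0.098]
blue_cell 0.54 [274.0, 222.0, 25.0, 32.0] [0.511 0.086 0.081] [0.497 0.067 0.035] [0.527 0.112 0.112]
pin_tin 0.61 [216.0, 246.0, 30.0, 32.0] [0.447 0.215 0.027] [0.421 0.188 0.002] [0.483 0.247 0.032]
foam_block 0.8 [366.0, 302.0, 38.0, 30.0] [ 0.406 -0.157  0.022] [ 0.382 -0.188  0.006] [ 0.435 -0.124  0.027]
foam_block 0.57 [431.0, 274.0, 16.0, 23.0] [ 0.478 -0.274  0.072] [ 0.474 -0.284  0.027] [ 0.494 -0.264  0.098]
steel_weight 0.63 [166.0, 240.0, 20.0, 22.0] [0.434 0.332 0.02 ] [0.412 0.312 0.002] [0.464 0.354 0.025]
steel_weight 0.19 [430.0, 274.0, 12.0, 23.0] [ 0.477 -0.274  0.071] [ 0.474 -0.283  0.035] [ 0.486 -0.266  0.097]
```

```bash
python3 - <<'E'
import cv2
a=cv2.imread('pics/side0.png')[170:350,140:500];cv2.imwrite('pics/sc.png',cv2.resize(a,(800,400),interpolation=2))
E
python3 - <<'E'
from h import *
from rig import robot
try: print(robot.tip_extent)
except Exception as e: print(e)
for n in ['top','side']:
    P=np.load(n+'.npy'); I=cv2.imread(f'pics/{n}0.png')
    def yaw(m,name):
        q=P[m][:,:2].astype(np.float32); print(n,name,cv2.minAreaRect(q), len(q))
    X,Y,Z=P[...,0],P[...,1],P[...,2]
    yaw((Z>.070)&(Z<.079)&(X>.42)&(X<.58)&(Y>-.1)&(Y<.2),'housings')
    yaw((Z>.070)&(Z<.079)&(X>.42)&(X<.58)&(Y>-.1)&(Y<.03),'det')
    yaw((Z>.105)&(Z<.117)&(X>.42)&(X<.58)&(Y>0)&(Y<.2),'tab')
    yaw((Z>.007)&(Z<.016)&(X>.42)&(X<.58)&(Y>-.07)&(Y<.15),'plate')
    yaw((Z>.024)&(Z<.034)&(X>.44)&(X<.54)&(Y>-.37)&(Y<-.19),'rack')
    for y in (-.225,-.273,-.322): yaw((Z>.080)&(Z<.105)&(X>.45)&(X<.51)&(abs(Y-y)<.018),'cell%g'%y)
E
```

```text
0.1822
top housings ((0.5126223564147949, 0.07640312612056732), (0.23628801107406616, 0.07910102605819702), 79.25430297851562) 793
top det ((0.4947696626186371, -0.015386853367090225), (0.04953775182366371, 0.06451718509197235), 78.7944107055664) 476
top tab ((0.5369924306869507, 0.141973078250885), (0.10863713175058365, 0.03654083237051964), 72.41683197021484) 60
top plate ((0.49799713492393494, 0.03712870925664902), (0.14398978650569916, 0.2085801661014557), 0.4613626301288605) 1291
top rack ((0.48574888706207275, -0.27461329102516174), (0.05068402364850044, 0.1618005335330963), 7.931045055389404) 881
top cell-0.225 ((0.4780365824699402, -0.22537820041179657), (0.01974564790725708, 0.019851554185152054), 12.18974781036377) 80
top cell-0.273 ((0.4848247468471527, -0.2740117311477661), (0.019700393080711365, 0.020514680072665215), 7.803596019744873) 80
top cell-0.322 ((0.492491751909256, -0.32371053099632263), (0.019238146021962166, 0.020533796399831772), 9.825392723083496) 78
side housings ((0.5135273337364197, 0.0781041756272316), (0.24629558622837067, 0.07712630927562714), 77.0187
[... 183 characters left out ...]
8), (0.1126660704612732, 0.03676045686006546), 73.62904357910156) 91
side plate ((0.51679527759552, 0.03760814294219017), (0.17034684121608734, 0.12438812106847763), 79.17467498779297) 1219
side rack ((0.4862062633037567, -0.27605971693992615), (0.055951718240976334, 0.15851843357086182), 8.196149826049805) 1097
side cell-0.225 ((0.4773047864437103, -0.22601336240768433), (0.020385567098855972, 0.019330311566591263), 4.210552215576172) 93
side cell-0.273 ((0.4845099449157715, -0.27418744564056396), (0.020117023959755898, 0.02029723860323429), 3.4717626571655273) 99
side cell-0.322 ((0.4923884868621826, -0.3237874507904053), (0.02276797406375408, 0.019378820434212685), 10.183629035949707) 105
```

View pics/sc.png

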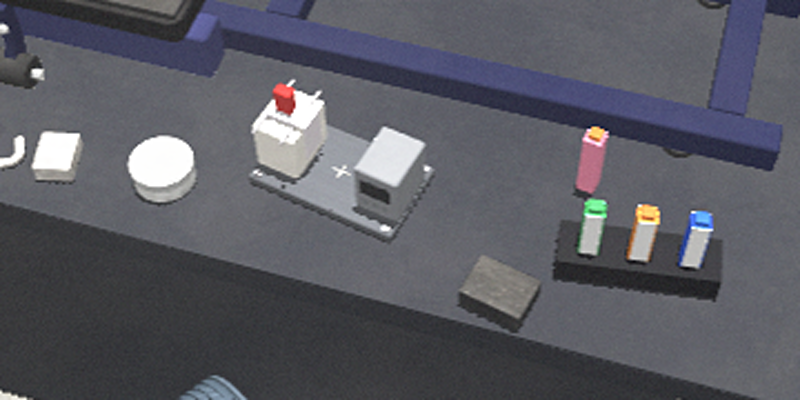

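Side view: green, amber and blue cells stand in the rack, with amber in the middle at about (430, 275). The pink look-alike stands behind it at (408, 240). The densitometer is yawed about -11°, with the red tab at (268, 214).

Run:
```python
from h import *
for n in ['top','side']:
    P=np.load(n+'.npy'); I=cv2.imread(f'pics/{n}0.png').astype(int)
    red=(I[...,2]>120)&(I[...,1]<70)&(I[...,0]<70)&(abs(P[...,0]-.51)<.06)&(abs(P[...,1]-.09)<.06)
    q=P[red];print(n,len(q),np.round(np.nanmedian(q,0),4))
    t=q[q[:,2]>.108];print(len(t),cv2.minAreaRect(t[:,:2].astype(np.float32)) if len(t)>4 else 0)
    X,Y,Z=P[...,0],P[...,1],P[...,2]
    for nm,c in (('det',(.495,-.017)),('lamp',(.517,.099))):
        m=(Z>.066)&(Z<.081)&(np.hypot(X-c[0],Y-c[1])<.05); m&=~red
        m=cv2.morphologyEx(m.astype(np.uint8),cv2.MORPH_OPEN,np.ones((2,2)))>0
        print(nm,cv2.minAreaRect(P[m][:,:2].astype(np.float32)),m.sum())
    print('max z rails',np.nanpercentile(Z[(X>.3)&(X<.7)&(Y>-.4)&(Y<.35)],99.9))
```

```text
top 10 [0.5125 0.0945 0.107 ]
4 0
det ((0.49689188599586487, -0.01857774332165718), (0.04959040880203247, 0.07133382558822632), 78.86817932128906) 572
lamp ((0.5196763277053833, 0.09488778561353683), (0.04814049229025841, 0.08435562252998352), 77.85257720947266) 360
max z rails 0.7943925882067956
side 59 [0.5113 0.0978 0.0971]
5 ((0.5099208354949951, 0.09775002300739288), (0.003042693715542555, 0.016208257526159286), 0.8809493184089661)
det ((0.5180327892303467, -0.02381836622953415), (0.047262903302907944, 0.11294224858283997), 79.41557312011719) 547
lamp ((nan, nan), (0.0, 0.0), 0.0) 305
max z rails 0.17415433554565435
```

>>> step_arm(
  rows=[
    [0.02, -0.042, 0, 0, 0, -6.6],
    [0.02, -0.042, 0, 0, 0, -6.6],
    [0.02, -0.042, 0, 0, 0, -6.6],
    [0.02, -0.042, 0, 0, 0, -6.6],
    [0.02, -0.042, 0, 0, 0, -6.6],
    [0.02, -0.042, 0, 0, 0, -6.6],
    [0.02, -0.042, 0, 0, 0, -6.6],
    [0.02, -0.042, 0, 0, 0, -6.6],
    [0.02, -0.042, 0, 0, 0, -6.6],
    [0.02, -0.042, 0, 0, 0, -6.6],
    [0.02, -0.042, 0, 0, 0, -6.6],
    [0.02, -0.042, 0, 0, 0, -6.6],
  ],
)

```text
time: 2.5
position: [0.4694, 0.0761, 0.405]
tool_rot: [0.771, 0.637, 0.0, 0.0]
ft_force: [0.8, -0.3, -0.8]
grip_width: 0.087
grip_force: 0.0
```

Run:
```python
from h import *
o=get_obs();c=camera('wrist');P=cloud(c,o);np.save('w1.npy',P);I=c['pixels'];cv2.imwrite('pics/w1.png',I)
print(o['position'],np.round(c['mount'],3).tolist(),c['fov_y'])
for l in ['densitometer','shutter_tab']:
    for r in cut_out(l,'wrist')[:2]:
        q=P[r['region']];print(l,r['confidence'],np.round(r['extent']),np.round(np.nanpercentile(q,[2,50,98],axis=0),3).tolist())
I=I.astype(int);red=(I[...,2]>110)&(I[...,1]<70)&(I[...,0]<70)
q=P[red];t=q[q[:,2]>.106];print(len(q),len(t),cv2.minAreaRect(t[:,:2].astype(np.float32)))
X,Y,Z=P[...,0],P[...,1],P[...,2]
for nm,cc,lo,hi in (('det',(.495,-.017),.071,.079),('lamp',(.517,.099),.071,.079)):
    m=(Z>lo)&(Z<hi)&(np.hypot(X-cc[0],Y-cc[1])<.055)&~red
    m=cv2.morphologyEx(m.astype(np.uint8),cv2.MORPH_OPEN,np.ones((7,7)))>0
    print(nm,m.sum(),cv2.minAreaRect(P[m][:,:2].astype(np.float32)) if m.sum() else '')
m=(abs(Z-.012)<.004)&(abs(X-.505)<.09)&(abs(Y-.041)<.13)
m=cv2.morphologyEx(m.astype(np.uint8),cv2.MORPH_OPEN,np.ones((7,7)))>0
print('plate',m.sum(),cv2.minAreaRect(P[m][:,:2].astype(np.float32)) if m.sum() else '')
```

```text
[0.46935861 0.07611545 0.40503685] [[-0.001, 0.952, 0.305, 0.086], [1.0, 0.001, 0.001, 0.0], [0.001, 0.305, -0.952, 0.021], [0.0, 0.0, 0.0, 1.0]] 61.440873938675246
densitometer 0.82 [372. 238. 121. 205.] [[0.456, -0.033, 0.01], [0.505, 0.041, 0.062], [0.557, 0.128, 0.11]]
densitometer 0.61 [376. 191.  44.  63.] [[0.501, 0.072, 0.08], [0.515, 0.099, 0.083], [0.532, 0.116, 0.112]]
shutter_tab 0.89 [378. 191.  41.  64.] [[0.501, 0.072, 0.081], [0.515, 0.098, 0.083], [0.532, 0.116, 0.112]]
598 458 ((0.5184215307235718, 0.10236310213804245), (0.019439298659563065, 0.013882075436413288), 80.6848373413086)
det 3670 ((0.4975185692310333, -0.015015482902526855), (0.04915925860404968, 0.06345054507255554), 78.8892593383789)
lamp 2909 ((0.5194647908210754, 0.10098640620708466), (0.04879751428961754, 0.06343254446983337), 79.7781753540039)
plate 7293 ((0.507963240146637, 0.04260174185037613), (0.16896557807922363, 0.09966373443603516), 79.21851348876953)
```

View pics/w1.png

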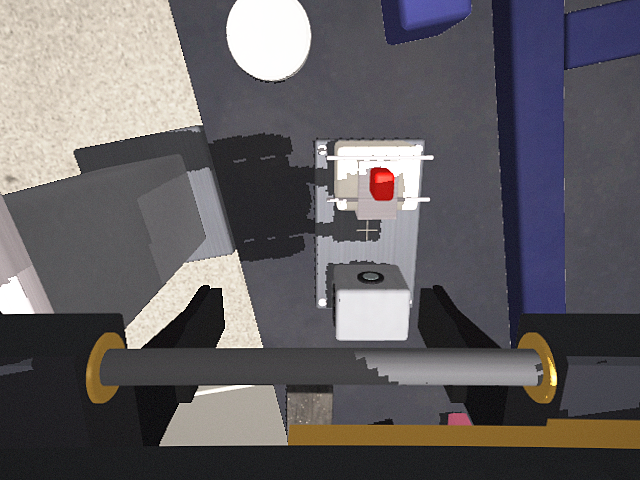

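>>> step_arm(
  rows=[
    [0.0163, 0.0087, -0.03, 0, 0, 0],
    [0.0163, 0.0087, -0.03, 0, 0, 0],
    [0.0163, 0.0087, -0.03, 0, 0, 0],
  ],
  jaw=0.05,
)

```text
time: 3.02
position: [0.5174, 0.1052, 0.3141]
tool_rot: [0.769, 0.639, 0.0, -0.0]
ft_force: [0.7, 0.3, 0.3]
grip_width: 0.0652
grip_force: 0.0
```

Run:
```python
from h import *
P=np.load('w1.npy')
for r,c in ((157,335),(157,430),(199,331),(199,425),(205,375),(180,358)): print(r,c,np.round(np.nanmax(P[r-2:r+3,c-1:c+2].reshape(-1,3)[:,2]),3),np.round(P[r,c],3))
o=get_obs();print(o['position'],o['grip_width'])
```

```text
157 335 0.079 [0.49  0.124 0.078]
157 430 0.079 [0.56  0.11  0.077]
199 331 0.079 [0.481 0.093 0.078]
199 425 0.079 [0.552 0.08  0.079]
205 375 0.084 [0.513 0.083 0.083]
180 358 0.083 [0.504 0.105 0.082]
[0.51742879 0.10515139 0.31407837] 0.06515432765661014
```

>>> step_arm(
  rows=[
    [0.001, -0.002, -0.023, 0, 0, 0],
    [0, 0, -0.023, 0, 0, 0],
    [0, 0, 0, 0, 0, 0],
    [0, 0, 0, 0, 0, 0],
  ],
  jaw=0.035,
)

```text
time: 3.52
position: [0.5186, 0.1024, 0.2694]
tool_rot: [0.769, 0.639, 0.0, 0.0]
ft_force: [0.9, 0.1, -0.4]
grip_width: 0.0363
grip_force: 0.0
```

>>> step_arm(
  rows=[
    [0, 0, 0, 0, 0, 0],
    [0, 0, 0, 0, 0, 0],
    [0, 0, 0, 0, 0, 0],
    [0, 0, 0, 0, 0, 0],
  ],
  jaw=0.0,
  squeeze=15,
)

```text
time: 4.03
position: [0.5187, 0.1017, 0.2693]
tool_rot: [0.77, 0.638, 0.0, 0.0]
ft_force: [-0.8, 0.2, 4.9]
grip_width: 0.0139
grip_force: 15.0
```

>>> step_arm(
  rows=[
    [-0.006, 0.0011, 0, 0, 0, 0],
    [-0.006, 0.0011, 0, 0, 0, 0],
    [-0.006, 0.0011, 0, 0, 0, 0],
    [-0.006, 0.0011, 0, 0, 0, 0],
    [-0.006, 0.0012, 0, 0, 0, 0],
    [-0.005, 0.001, 0, 0, 0, 0],
    [0, 0, 0, 0, 0, 0],
    [0, 0, 0, 0, 0, 0],
  ],
)

```text
time: 5.03
position: [0.4838, 0.1083, 0.2692]
tool_rot: [0.77, 0.638, 0.0, 0.0]
ft_force: [1.7, -0.4, 7.1]
grip_width: 0.0135
grip_force: 15.0
```

>>> step_arm(
  rows=[
    [-0.0015, 0.0003, 0, 0, 0, 0],
    [-0.0015, 0.0003, 0, 0, 0, 0],
    [0, 0, 0, 0, 0, 0],
  ],
)

```text
time: 5.4
position: [0.4827, 0.1085, 0.2693]
tool_rot: [0.77, 0.638, 0.002, 0.002]
ft_force: [6.3, -2.2, 2.0]
grip_width: 0.0142
grip_force: 15.0
```

>>> step_arm(
  rows=[
    [0.001, 0, 0, 0, 0, 0],
    [0, 0, 0, 0, 0, 0],
    [0, 0, 0, 0, 0, 0],
  ],
  jaw=0.05,
)

```text
time: 5.78
position: [0.4805, 0.1091, 0.2681]
tool_rot: [0.77, 0.638, -0.001, -0.001]
ft_force: [-0.3, 0.2, 0.5]
grip_width: 0.0357
grip_force: 0.0
```

>>> step_arm(
  rows=[
    [0, 0, 0.045, 0, 0, 0],
    [0, 0, 0.045, 0, 0, 0],
    [0, -0.02, 0.03, 0, 0, 0],
    [0, -0.04, 0.01, 0, 0, 2],
    [0, -0.04, 0, 0, 0, 2],
    [0, -0.04, 0, 0, 0, 3],
    [0, -0.04, 0, 0, 0, 3],
    [0, -0.04, 0, 0, 0, 3],
    [0, -0.04, 0, 0, 0, 3],
    [0, -0.03, 0, 0, 0, 2],
    [0, 0, 0, 0, 0, 0],
    [0, 0, 0, 0, 0, 0],
  ],
  jaw=0.087,
)

```text
time: 7.28
position: [0.4811, -0.1802, 0.3982]
tool_rot: [0.661, 0.751, 0.0, -0.001]
ft_force: [-0.3, -0.9, -0.7]
grip_width: 0.0872
grip_force: 0.0
```

```bash
cat > m.py <<'E'
from h import *
o=get_obs();c=camera('wrist');P=cloud(c,o);np.save('w2.npy',P);I=c['pixels'];cv2.imwrite('pics/w2.png',I)
ty=R.from_quat(o['tool_rot']).as_matrix()[:,1]
print(o['time'],o['position'],'tooly',np.degrees(np.arctan2(ty[1],ty[0])))
for l in ['amber_cell']:
    for r in cut_out(l,'wrist')[:3]:
        q=P[r['region']];print(l,r['confidence'],np.round(r['extent']),np.round(np.nanpercentile(q,[2,50,98],axis=0),3).tolist())
X,Y,Z=P[...,0],P[...,1],P[...,2]
def rect(m,nm):
    m=cv2.morphologyEx(m.astype(np.uint8),cv2.MORPH_OPEN,np.ones((3,3)))>0
    print(nm,m.sum(),cv2.minAreaRect(P[m][:,:2].astype(np.float32)) if m.sum()>4 else '')
for cc in ((.478,-.225),(.485,-.274),(.492,-.323)):
    n=(abs(X-cc[0])<.022)&(abs(Y-cc[1])<.022)
    rect(n&(abs(Z-.09)<.0035),'glass'); rect(n&(Z>.0945)&(Z<.105),'stopper')
rect((abs(Z-.03)<.004)&(abs(X-.486)<.06)&(abs(Y+.275)<.1),'rack')
E
python3 m.py
```

```text
7.275 [ 0.4810644  -0.18020789  0.39819787] tooly 7.303717940728867
amber_cell 0.79 [426. 259.  47.  55.] [[0.564, -0.214, 0.001], [0.569, -0.201, 0.065], [0.584, -0.196, 0.087]]
amber_cell 0.78 [313. 323.  27.  55.] [[0.476, -0.28, 0.029], [0.486, -0.265, 0.078], [0.497, -0.263, 0.097]]
glass 288 ((0.4800788462162018, -0.2243608981370926), (0.019588429480791092, 0.0185135155916214), 7.308620929718018)
stopper 291 ((0.4803702235221863, -0.22497570514678955), (0.01307059358805418, 0.013482753187417984), 6.542906761169434)
glass 263 ((0.48713448643684387, -0.271575391292572), (0.019645318388938904, 0.016075748950242996), 6.476448059082031)
stopper 173 ((0.4872214198112488, -0.27113208174705505), (0.013374450616538525, 0.009067795239388943), 2.580949306488037)
glass 187 ((0.4946759343147278, -0.3231898546218872), (0.019635723903775215, 0.01680056005716324), 6.916872501373291)
stopper 225 ((0.49471515417099, -0.32302993535995483), (0.012559536844491959, 0.014227316714823246), 7.328244209289551)
rack 4001 ((0.48482680320739746, -0.25656452775001526), (0.049690842628479004, 0.12467648833990097), 8.046743392944336)
```

>>> step_arm(
  rows=[
    [0.001, -0.03, 0, 0, 0, 0],
    [0.001, -0.03, -0.02, 0, 0, 0],
    [0.002, -0.03, -0.02, 0, 0, 0],
    [0.002, -0.005, -0.01, 0, 0, 0],
    [0, 0, 0, 0, 0, 0],
    [0, 0, 0, 0, 0, 0],
  ],
)

```text
time: 8.12
position: [0.4878, -0.2748, 0.3492]
tool_rot: [0.66, 0.751, 0.0, -0.0]
ft_force: [-0.4, -0.3, -0.6]
grip_width: 0.0869
grip_force: 0.0
```

```bash
python3 m.py
```

```text
8.125 [ 0.48779886 -0.27475671  0.34923448] tooly 7.403125412930071
amber_cell 0.83 [463. 152.  71.  41.] [[0.564, -0.215, 0.004], [0.567, -0.205, 0.078], [0.584, -0.196, 0.087]]
glass 536 ((0.48059308528900146, -0.22517569363117218), (0.019740717485547066, 0.020250607281923294), 7.1127824783325195)
stopper 548 ((0.4806535840034485, -0.2251385897397995), (0.013352387584745884, 0.013888812623918056), 6.736989498138428)
glass 444 ((0.48739051818847656, -0.27317923307418823), (0.019722647964954376, 0.018807819113135338), 6.690011024475098)
stopper 431 ((0.4873543381690979, -0.273483544588089), (0.012986371293663979, 0.013209494762122631), 7.55808687210083)
glass 417 ((0.4946853816509247, -0.3225785195827484), (0.019939914345741272, 0.019094860181212425), 8.019539833068848)
stopper 391 ((0.49469679594039917, -0.3230518102645874), (0.013082241639494896, 0.01421297900378704), 7.377976417541504)
rack 8841 ((0.48768964409828186, -0.274415522813797), (0.05005142092704773, 0.16071051359176636), 7.907423973083496)
```

View pics/w2.png

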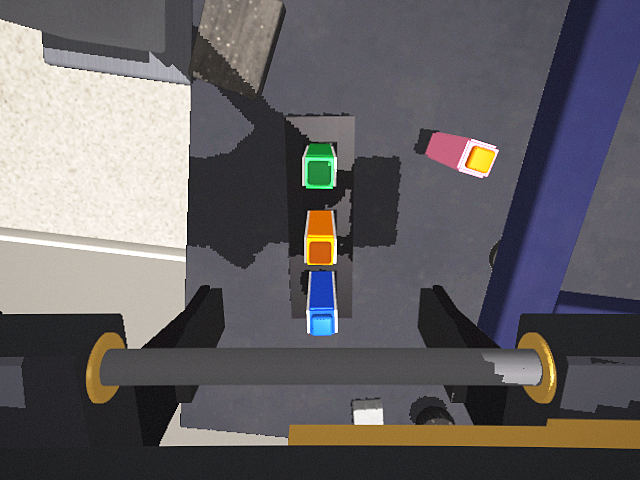

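The amber cell is at about (320, 240) in the wrist view. It is square to the gripper and the space around it is clear for the fingers. I'm descending now.

>>> step_arm(
  rows=[
    [-0.0005, 0.0007, -0.03, 0, 0, 0],
    [0, 0, -0.03, 0, 0, 0],
    [0, 0, -0.03, 0, 0, 0],
    [0, 0, -0.017, 0, 0, 0],
    [0, 0, -0.01, 0, 0, 0],
    [0, 0, 0, 0, 0, 0],
    [0, 0, 0, 0, 0, 0],
  ],
  jaw=0.06,
)

```text
time: 9.1
position: [0.4875, -0.2756, 0.2326]
tool_rot: [0.66, 0.751, 0.0, 0.001]
ft_force: [-0.2, -0.3, 0.1]
grip_width: 0.06
grip_force: 0.0
```

>>> step_arm(
  rows=[
    [0, 0, 0, 0, 0, 0],
    [0, 0, 0, 0, 0, 0],
    [0, 0, 0, 0, 0, 0],
    [0, 0, 0, 0, 0, 0],
    [0, 0, 0, 0, 0, 0],
    [0, 0, 0, 0, 0, 0],
  ],
  jaw=0.01,
  squeeze=20,
)

```text
time: 9.85
position: [0.4872, -0.2754, 0.2317]
tool_rot: [0.66, 0.751, -0.0, -0.0]
ft_force: [0.1, 0.3, 0.3]
grip_width: 0.0201
grip_force: 20.0
```

>>> step_arm(
  rows=[
    [0, 0, 0.005, 0, 0, 0],
    [0, 0, 0.01, 0, 0, 0],
    [0, 0, 0.015, 0, 0, 0],
    [0, 0, 0.02, 0, 0, 0],
    [0, 0, 0.025, 0, 0, 0],
    [0, 0, 0.025, 0, 0, 0],
    [0, 0, 0.02, 0, 0, 0],
    [0, 0, 0.01, 0, 0, 0],
    [0, 0, 0, 0, 0, 0],
  ],
)

```text
time: 10.98
position: [0.4872, -0.2754, 0.3628]
tool_rot: [0.66, 0.751, 0.0, 0.001]
ft_force: [0.0, 0.2, -0.6]
grip_width: 0.0199
grip_force: 20.0
```

>>> step_arm(
  rows=[
    [0.001, 0.01, 0, 0, 0, -1],
    [0.002, 0.025, 0, 0, 0, -1.5],
    [0.002, 0.035, 0, 0, 0, -2],
    [0.002, 0.035, 0, 0, 0, -2],
    [0.002, 0.035, 0, 0, 0, -2],
    [0.002, 0.035, 0, 0, 0, -2],
    [0.002, 0.035, 0, 0, 0, -2],
    [0.002, 0.035, 0, 0, 0, -2],
    [0.002, 0.035, 0, 0, 0, -2],
    [0.002, 0.025, 0, 0, 0, -1.7],
    [0.002, 0.011, 0, 0, 0, 0],
    [0, 0, 0, 0, 0, 0],
  ],
)

```text
time: 12.48
position: [0.508, 0.0412, 0.3612]
tool_rot: [0.77, 0.638, -0.0, -0.0]
ft_force: [0.7, -0.8, -1.9]
grip_width: 0.0201
grip_force: 20.0
```

>>> step_arm(
  rows=[
    [0, 0, 0, 0, 0, 0],
    [0, 0, 0, 0, 0, 0],
    [0, 0, 0, 0, 0, 0],
  ],
)

```text
time: 12.85
position: [0.5082, 0.0399, 0.3617]
tool_rot: [0.771, 0.636, -0.0, 0.0]
ft_force: [-0.8, -0.4, -0.5]
grip_width: 0.0201
grip_force: 20.0
```

```bash
cat > m2.py <<'E'
from h import *
o=get_obs();c=camera('wrist');P=cloud(c,o);I=c['pixels'];cv2.imwrite('pics/w3.png',I)
M=R.from_quat(o['tool_rot']).as_matrix();ty=M[:,1]
print(o['time'],o['position'],'tooly',np.degrees(np.arctan2(ty[1],ty[0])),'tilt',M[:,2])
X,Y,Z=P[...,0],P[...,1],P[...,2]
def rect(m,nm):
    m=cv2.morphologyEx(m.astype(np.uint8),cv2.MORPH_OPEN,np.ones((5,5)))>0
    if m.sum()>4: print(nm,m.sum(),[np.round(v,4) for v in cv2.minAreaRect(P[m][:,:2].astype(np.float32))])
rect((abs(Z-.075)<.0035)&(np.hypot(X-.4975,Y+.015)<.05),'det')
rect((abs(Z-.012)<.004)&(abs(X-.505)<.09)&(abs(Y-.041)<.13),'plate')
rect((abs(Z-.11)<.005)&(abs(X-.485)<.04)&(abs(Y-.108)<.03),'tab')
rect((abs(Z-(o['position'][2]-.164+.022))<.006)&(np.hypot(X-o['position'][0],Y-o['position'][1])<.02),'cell top')
s=camera('side');Q=cloud(s);cv2.imwrite('pics/s3.png',cv2.resize(s['pixels'][160:330,200:420],(792,612)[0:2])[:600])
E
python3 m2.py
```

```text
12.85 [0.5081906  0.03994305 0.36174133] tooly -10.937476348580713 tilt [-6.01320286e-05 -6.56145472e-05 -9.99999996e-01]
det 247 [array([0.5001, 0.0065]), array([0.0054, 0.0571]), np.float64(79.1385)]
plate 10007 [array([0.5082, 0.0434]), array([0.1691, 0.0998]), np.float64(79.0581)]
tab 879 [array([0.4843, 0.1089]), array([0.02  , 0.0141]), np.float64(79.012)]
cell top 1678 [array([0.51  , 0.0495]), array([0.0063, 0.0317]), np.float64(79.1031)]
```

View pics/w3.png

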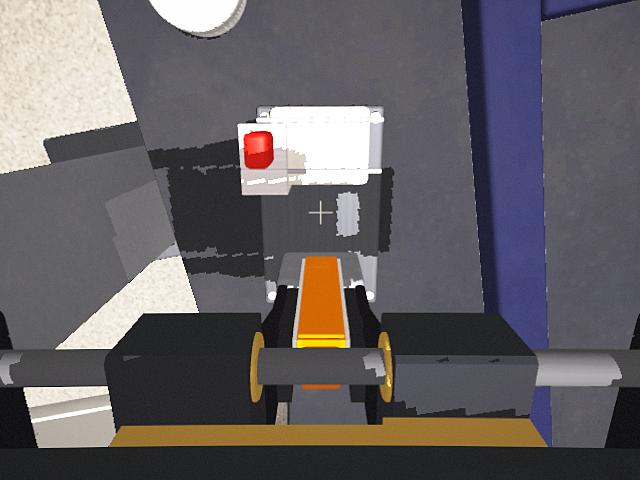

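View pics/s3.png

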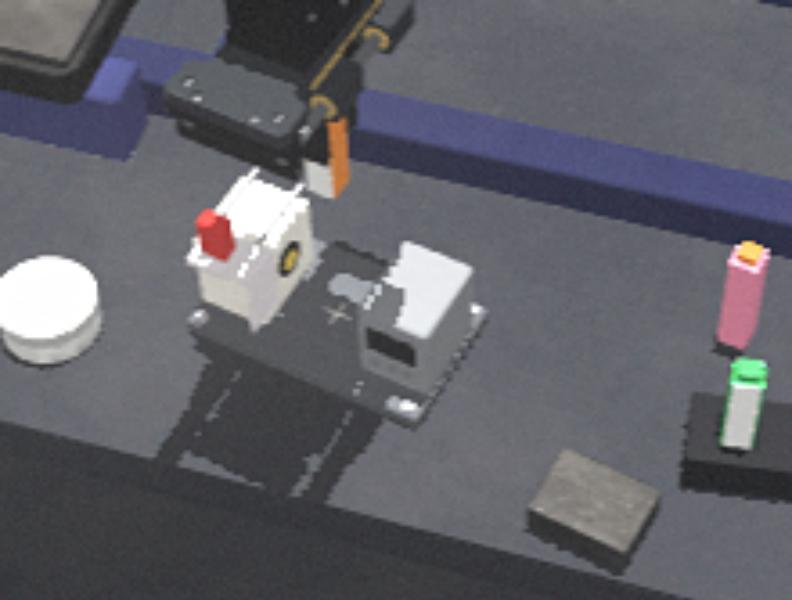

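>>> step_arm(
  rows=[
    [0, 0.002, -0.006, 0, 0, 0],
    [0, 0, -0.014, 0, 0, 0],
    [0, 0, -0.018, 0, 0, 0],
    [0, 0, -0.02, 0, 0, 0],
    [0, 0, -0.02, 0, 0, 0],
    [0, 0, -0.016, 0, 0, 0],
    [0, 0, -0.01, 0, 0, 0],
    [0, 0, -0.006, 0, 0, 0],
    [0, 0, -0.002, 0, 0, 0],
    [0, 0, 0, 0, 0, 0],
    [0, 0, 0, 0, 0, 0],
    [0, 0, 0, 0, 0, 0],
  ],
)

```text
time: 14.45
position: [0.5083, 0.0426, 0.2501]
tool_rot: [0.771, 0.637, 0.0, 0.0]
ft_force: [0.8, 0.2, -1.4]
grip_width: 0.0198
grip_force: 20.0
```

```bash
cat >> m2.py <<'E'
def rep(P,I,n):
    I=I.astype(int);a=(I[...,2]>140)&(I[...,0]<70)&(I[...,1]>50)&(I[...,1]<190)&(np.hypot(P[...,0]-o['position'][0],P[...,1]-o['position'][1])<.03)
    q=P[a]-[.5082,.0434,0];y=np.radians(-10.9);lx=q[:,0]*np.cos(y)+q[:,1]*np.sin(y);ly=-q[:,0]*np.sin(y)+q[:,1]*np.cos(y)
    z=q[:,2]
    for lo in np.arange(.02,.125,.015):
        m=(z>lo)&(z<lo+.015)
        if m.sum()>5: print(n,round(lo,3),m.sum(),'lx',np.round(np.percentile(lx[m],[3,50,97]),4),'ly',np.round(np.percentile(ly[m],[3,50,97]),4))
    if len(z): print('z range',np.percentile(z,[0,1,99,100]))
rep(P,I,'wrist');rep(Q,s['pixels'],'side')
t=camera('top');rep(cloud(t),t['pixels'],'top')
E
python3 m2.py
```

```text
14.45 [0.50827182 0.04259674 0.25013834] tooly -10.873967247874901 tilt [ 8.84198587e-04 -1.03453526e-04 -9.99999604e-01]
det 2840 [array([ 0.5001, -0.0021]), array([0.0224, 0.0423]), np.float64(79.2615)]
plate 9458 [array([0.5132, 0.0672]), array([0.1205, 0.0998]), np.float64(78.9186)]
tab 3055 [array([0.4844, 0.109 ]), array([0.0201, 0.0147]), np.float64(80.0351)]
cell top 1665 [array([0.5103, 0.052 ]), array([0.0069, 0.0313]), np.float64(79.098)]
wrist 0.02 9 lx [-0.0058  0.0044  0.0087] ly [0.0092 0.0106 0.0109]
wrist 0.05 14 lx [-0.0059  0.0054  0.0087] ly [0.009  0.0105 0.0111]
wrist 0.065 12 lx [-0.0011  0.0085  0.0088] ly [0.0089 0.01   0.011 ]
wrist 0.08 14 lx [0.0043 0.0086 0.0088] ly [0.0087 0.0093 0.0108]
wrist 0.095 583 lx [-0.0072  0.0007  0.0086] ly [0.0066 0.0087 0.0108]
z range [0.02937481 0.03095539 0.10890763 0.10932364]
side 0.035 12 lx [-0.0088 -0.0027  0.0024] ly [-0.0127 -0.0117 -0.0106]
side 0.05 11 lx [-0.0071 -0.0056  0.0015] ly [-0.0124 -0.0117 -0.0095]
side 0.065 21 lx [-0.0156 -0.0051  0.0029] ly [-0.0136 -0.0118 -0.0105]
z range [0.03100515 0.03219225 0.08884607 0.09039124]
```

View pics/s3.png

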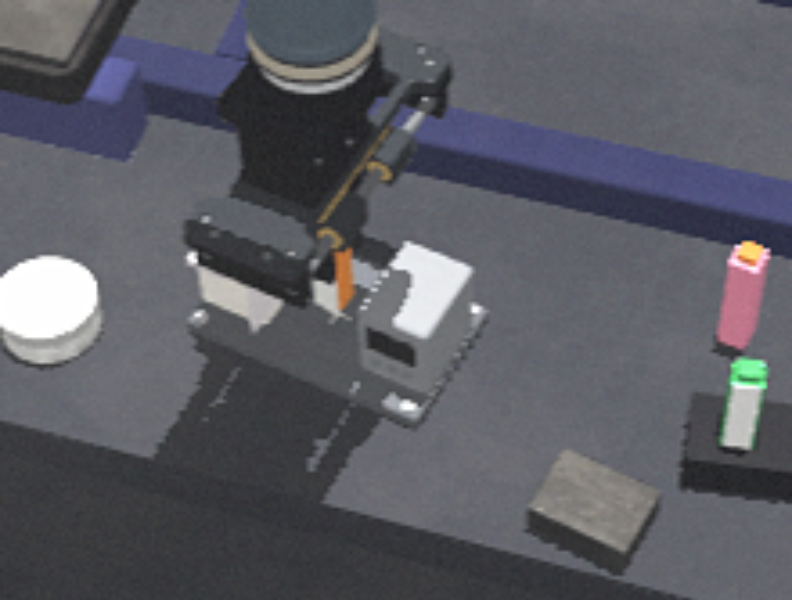

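The side view shows the cell upright in the gap, clear of both housings, and all margins hold. I'm handing in.

```bash
python3 -c "
from h import *
o=get_obs();print(o['grip_force'],o['grip_width'],np.abs(o['joint_velocities']).max());print(hand_in())"
```

```text
19.98370189452544 0.019566807893130502 0.002310989684785174
the job is handed in; nothing more can be done
None
```

The job is handed in: the shutter is fully open and the amber cell is held still and upright midway in the light path, gripped on its frosted faces; no verdict came back.

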